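# Re-tension a jointer's cutter guard and hold it open at 60 degrees

## Robot

A 6-joint arm with a two-finger parallel gripper is mounted at the origin on a cart in front of the work surface, level with it; the furniture and walls round the work are solid. World frame = base frame: x ahead of the robot, y to its left, z up, the work surface at z = 0. Lengths are in m, angles in rad, forces in N, time in s.
With the tool pointing down it reaches from about 0.3 to 0.875 m from the base axis. Payload 6.4 kg.
Tool frame: the origin (TCP) lies between the finger pads, 19 mm behind the fingertips; this is the grasp point; z points along the fingers, y is the line along which they close (so a half turn about z gives the same grasp; the last joint's range is limited). The gripper opens to 85 mm and grips with 20 to 120 N. Pads are 22 mm wide; open, the fingers measure 114 mm over their backs; the gripper's body (76 mm by 85 mm) begins 54 mm behind the grasp point. The pads swing forward as they close: fully open they stand 13 mm farther back than shut.
Start: joints at [1.052, 0.181, 1.607, -0, 1.354, -0.206], TCP at [0.177, 0.547, 0.25] pointing down, gripper open.
Joint ranges: [-2.99, 2.99], [-0.89, 2.07], [0.3, 2.58], [-1.14, 4.28], [0, 2.63], [-3.12, 3.12]. Speed limits (rad/s): [2.57, 2.57, 3.01, 3.14, 3.14, 3.14].

## Interface

Orientations are given as a unit quaternion [w, x, y, z].
In Python, from bench import ctrl gives the robot as it stands.
- The arm moves only by the tool send_rows, never from a script. Its arguments are lists of equal length, an entry for each row: "dr": the turn, a rotation vector about the tool's x, y, z in units of 6 degrees (1.0 is 6 degrees), a list of three; "xyz": the shift along the tool's x, y, z in cm, a list of three; "jaw": the opening in per cent of the stroke, from 0 (shut) to 100 (fully open). In form: {"dr": [[wx, wy, wz], ...], "xyz": [[dx, dy, dz], ...], "jaw": [jaw, ...]}. A call has exactly 8 rows; each row is the pose to reach, as a shift and turn from the pose commanded when the call began, along the tool's axes at that moment; what a row does not reach only later rows make up. A row lasts 1/8 s, in which the tool goes at most 62.5 mm and 10.7 degrees, less where a joint would pass 70% of its speed; a pose out of reach is approached as far as the arm can. A call with a gripper value outside its range is refused whole. The fingers move at their own pace and stop on an object; the grip force is fixed at half the most. Time passes only in rows, so rows that repeat a pose let the fingers close, or fill a call up. It gives the time, the measured TCP pose, the force, the opening and the grip force at its end, in the units of the state.
- ctrl.get_obs(): the state, without advancing time (a new reading comes with each control period).
- ctrl.camera(name): name is "scene" or "top" or "wrist"; returns the picture (400x640x3 uint8, red, green, blue); there is no depth.
- ctrl.calibration(name): a dict with "camera_matrix" (3x3 intrinsics, pixels), "D" ([k1, k2, p1, p2, k3] as OpenCV has them; the pictures are not rectified), "world_from_camera" (4x4, takes a point from camera to world coordinates). Camera axes: x right, y up, looking along -z (the intrinsics and any distortion apply to the point x, -y, -z); pixel columns grow to the right and rows downward; lengths in m; the calibration is good to about 2 mm. A picture is of the moment at which its call begins: read the wrist's pose just before it. calibration takes no time and is no camera call; for the wrist camera it gives the pose at the moment of the call.
- ctrl.hand_in(): hands the job in; it is judged then, once.
The state is a dict: "time_s": time; "q": joint angles; "dq": joint speeds; "joint_efforts": joint torques, N m; "eef_pos": TCP position; "eef_rot": TCP orientation; "wrist_force": force on the tool from outside, world axes, zero at the start; "torque": the same for the moment, N m; "opening": opening from 0.0 (shut) to 1.0 (fully open); "grasp_force": force on a finger pad.
Only numpy, scipy, OpenCV 4.12 (cv2) and the standard library are available. Lean on these libraries where they do the work, as an engineer would, in place of code of your own. Each camera call takes 0.05 s, during which the arm holds its last target. There are 200 camera calls.

## Task

The red cutter guard of the small bench jointer no longer springs shut. Wind its spring with the dark wing key on top of the guard post, clockwise in repeated part turns, until the key's red pointer stands in the green band of the dial, and let go of the key so that the guard closes over the knives by itself. Then take the guard by its black knob, swing it open to 60 degrees against the spring and finish while holding it still there, so that I can look at the knives; leave the other things on the bench where they lie.

Things in the scene. Friction and masses are not known exactly. Their poses are not given: they have to be found in the camera images.
- jointer: Bench jointer, fixed: green base, two aluminium tables in line (tops 124 mm above the bench). Origin: centre of the underside; x points from the operator's side across the tables to the fence, y along the tables in the feed direction, z up. Outline x -112 to +100 mm, y -220 to +220 mm. Fence: face at x = +63 mm, y -180 to +180, top 189 mm above the bench.
- guard_pivot (a point): Point on the vertical axis of the guard post, in the top face of the white dial (154 mm above the bench), at the operator's side of the tables. Guard and key both turn about this axis; the point's axes are the jointer's. The dial (radius 34 mm) is fixed; black ticks every 30 degrees, the widest one is zero and lies on the jointer's -x side, the green band lies across from it on the +x side.
- key_top (a point): Centre of the top of the wing key, on the post axis, 191 mm above the bench, 36 mm above the dial. The key is an upright dark two-lobed bar 44 mm long, 11 mm thick, its flat sides reaching from 5 mm above the dial to the top: pinch it across its thickness from above. The x axis runs along the length, y across the thickness; the end towards -x has a red stripe and the red pointer.
- spring_key (a joint): Winding of the key, rad: 0 = pointer on the zero tick, spring slack; grows clockwise seen from above. At value w the pointer stands w clockwise from the jointer's -x direction. Green band: 2.90 to 3.38, centre 3.14 (half a turn); 2.84 to 3.44 is accepted. Starts at 0 to 0.3, stop at 4.2. Turning takes 0.28 to 0.45 N m; a brake keeps the key where it is let go, so it can be regripped.
- guard: Red guard, a drop-shaped level plate 10 mm thick (top 138 mm above the bench), swinging about the post just above the tables, reaching 155 mm out. Origin on the post axis 155 mm above the bench, z up. Opening = its x axis, counter-clockwise (towards the jointer's +y) from the jointer's x axis: 0 shut against the fence, 1.047 = 60 degrees. Starts ajar at 0.15 to 0.6.
- guard_knob (a point): Centre of the top of the guard's black upright knob, 183 mm above the bench, at x = 105, y = 20 mm in the guard's frame. Round, 45 mm tall above the plate, shaft 20 mm in diameter, head (top 9 mm) 23 mm; grip it from above. Shut, its axis is 48 mm from the fence. Spring: 0.045 N m per rad of (opening + winding) pulls the guard shut: 1.3 N at the knob wound and shut, 1.8 N at 60 degrees.
- hex_key: Bystander, loose: L-shaped hex key, 86 x 35 x 6 mm. Origin: centre of its underside. Leave it where it lies.
- offcut_c: Bystander, loose: beech block, 38 x 70 x 16 mm. Origin: centre of its underside. Leave it where it lies.
- slip: Bystander, loose: dark brown flat slip, 34 x 118 x 8 mm. Origin: centre of its underside. Leave it where it lies.

How it is judged:
By the outcome, as a careful person would: the job done as asked, in the order asked, and still so for the second after the job is handed in, while the arm keeps its last pose, push and grip.
It also fails if it takes over 64 s, if anything falls off the work surface, if the arm or the gripper's body presses on something with over 40 N, if the wrist force passes 120 N, or if a joint passes its speed limit or range.

## Working session

There is one attempt and no reset: what is moved stays moved. The work goes in short steps, Python scripts to look and compute and a tool call to move; the robot and the scene stay as the last step left them, time stands still between calls to the robot, and variables do not carry over. Pictures are saved under pics/ and viewed, at most 10 in all, crops included, and the job is handed in when it is done.

Besides the shell and the picture viewer there is one more tool, called after ">>>" as name(argument=value, ...), one argument or row to a line, values as JSON. send_rows: Moves the arm, as the interface text tells. Its arguments: {"type":"object","properties":{"dr":{"type":"array","items":{"type":"array","items":{"type":"number"}}},"xyz":{"type":"array","items":{"type":"array","items":{"type":"number"}}},"jaw":{"type":"array","items":{"type":"number"}}},"required":["dr","xyz","jaw"]}

```bash
mkdir -p pics; cat > h.py <<'E'
import numpy as np, cv2
from bench import ctrl
from scipy.spatial.transform import Rotation as R
def snap(n,f):
    im=ctrl.camera(n); cv2.imwrite('pics/'+f,im[:,:,::-1]); return im
def px2z(n,uv,z,c=None):
    c=c or ctrl.calibration(n); K=np.array(c['camera_matrix'],float);D=np.array(c['D'],float);T=np.array(c['world_from_camera'])
    p=cv2.undistortPoints(np.array(uv,float).reshape(-1,1,2),K,D).reshape(-1,2)
    d=np.c_[p[:,0],-p[:,1],-np.ones(len(p))]@T[:3,:3].T
    o=T[:3,3]; return o+d*((z-o[2])/d[:,2])[:,None]
def proj(n,P,c=None):
    c=c or ctrl.calibration(n); K=np.array(c['camera_matrix'],float);D=np.array(c['D'],float);T=np.array(c['world_from_camera'])
    q=(np.array(P,float).reshape(-1,3)-T[:3,3])@T[:3,:3]; q=q*[1,-1,-1]
    return cv2.projectPoints(q,np.zeros(3),np.zeros(3),K,D)[0].reshape(-1,2)
E
python3 - <<'E'
from h import *
o=ctrl.get_obs();print({k:np.round(v,3) for k,v in o.items()})
snap('scene','s0.png');snap('top','t0.png');snap('wrist','w0.png')
for n in('scene','top','wrist'):print(n,np.round(ctrl.calibration(n)['world_from_camera'],3).tolist())
E
```

```text
{'time_s': np.float64(0.0), 'q': array([ 1.052,  0.182,  1.608, -0.   ,  1.354, -0.206]), 'dq': array([ 0.001,  0.   , -0.001, -0.001,  0.001,  0.   ]), 'joint_efforts': array([-2.0000e-03, -4.4487e+01, -3.5133e+01, -1.0000e-03,  9.0000e-03,
        0.0000e+00]), 'eef_pos': array([0.177, 0.547, 0.249]), 'eef_rot': array([-0.   ,  0.156,  0.988, -0.001]), 'wrist_force': array([-0.563,  0.04 ,  0.832]), 'torque': array([ 0.01 , -0.012,  0.01 ]), 'grasp_force': np.float64(0.0), 'opening': np.float64(1.0)}
scene [[0.79, 0.313, -0.527, -0.124], [-0.612, 0.371, -0.698, -0.835], [-0.023, 0.874, 0.485, 0.701], [0.0, 0.0, 0.0, 1.0]]
top [[-0.023, 0.989, -0.148, 0.36], [-1.0, -0.025, -0.013, -0.001], [-0.016, 0.147, 0.989, 1.271], [0.0, 0.0, 0.0, 1.0]]
wrist [[0.306, -0.917, -0.257, 0.111], [0.952, 0.295, 0.084, 0.568], [-0.001, -0.27, 0.963, 0.373], [0.0, 0.0, 0.0, 1.0]]
```

View pics/t0.png

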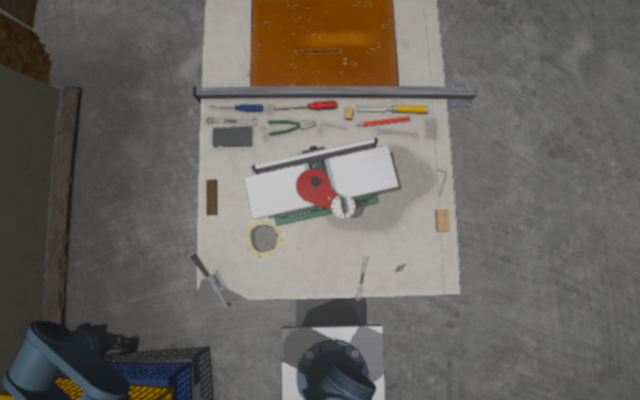

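View pics/s0.png

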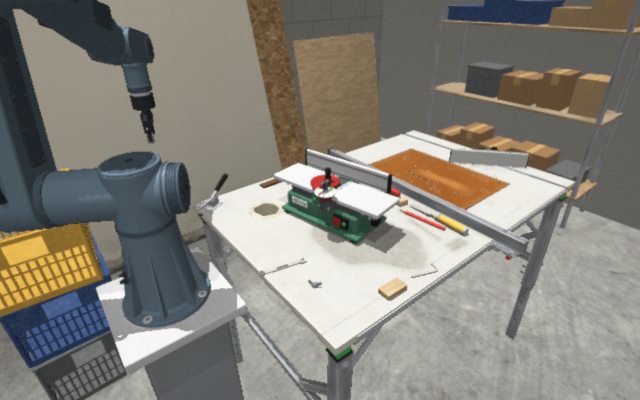

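The top view shows the dial at about (343,207), the knob at (316,181) and the tables running from (246,180) to (399,186). The scene view confirms this.

```bash
python3 - <<'E'
from h import *
c=ctrl.calibration('top')
print(px2z('top',[[246,180],[388,146],[399,186],[255,218]],.124).round(3))
print('dial',px2z('top',[[343,207]],.154).round(3),'knob',px2z('top',[[316,181]],.183).round(3))
im=cv2.imread('pics/t0.png')
a=cv2.resize(im[130:240,235:410],None,fx=4.5,fy=4.5,interpolation=cv2.INTER_CUBIC);cv2.imwrite('pics/t0c.png',a)
E
```

```text
[[ 0.597  0.24   0.124]
 [ 0.689 -0.184  0.124]
 [ 0.567 -0.211  0.124]
 [ 0.483  0.213  0.124]]
dial [[ 0.505 -0.043  0.154]] knob [[0.576 0.031 0.183]]
```

View pics/t0c.png

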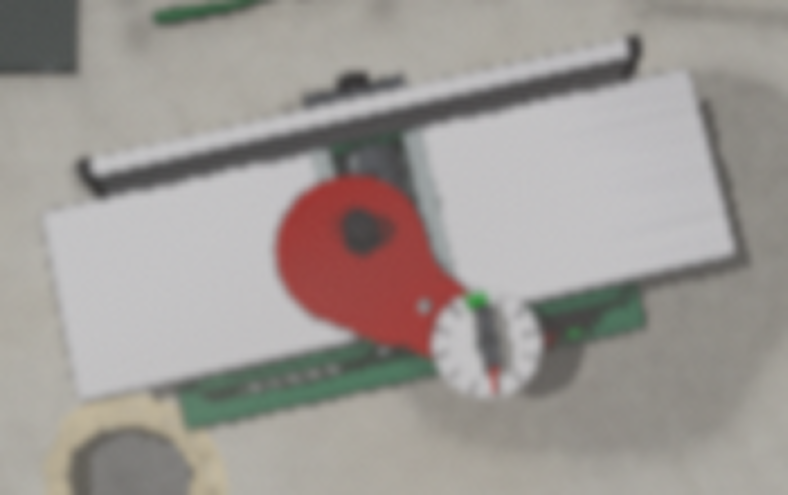

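>>> send_rows(
  dr=[
    [0,0,-0.5],
    [0,0,-1],
    [0,0,-1.5],
    [0,0,-2],
    [0,0,-2.5],
    [0,0,-3],
    [0,0,-3.5],
    [0,0,-4],
  ],
  xyz=[
    [-3.5,-3.2,-1],
    [-7,-6.5,-2],
    [-11,-10,-3],
    [-15,-13.9,-4],
    [-19,-17.6,-5],
    [-23,-21.3,-5],
    [-27,-25,-5],
    [-31,-28.7,-5],
  ],
  jaw=[100,100,100,100,100,100,100,100],
)

```text
time_s: 1.15
eef_pos: [0.384, 0.177, 0.3]
eef_rot: [0.0, -0.054, 0.999, 0.0]
wrist_force: [1.6, 1.0, -0.2]
opening: 1.002
grasp_force: 0.0
```

```bash
cat >> h.py <<'E'
def delta(p,yaw):
    "tool-axes shift (cm) and turn units to bring TCP to p, tool y at yaw, tool down; from measured pose"
    o=ctrl.get_obs();q=o['eef_rot'];r=R.from_quat([q[1],q[2],q[3],q[0]]);y=r.as_matrix()[:,1]
    t=R.from_matrix(np.array([[np.sin(yaw),np.cos(yaw),0],[-np.cos(yaw),np.sin(yaw),0],[0,0,-1]]))
    print('t',round(float(o['time_s']),2),'tcp',o['eef_pos'].round(4),'yaw',np.arctan2(y[1],y[0]).round(3),'q',o['q'].round(2),'F',o['wrist_force'].round(1),'op',round(float(o['opening']),3),'g',round(float(o['grasp_force']),1))
    print('xyz',(r.inv().apply(np.array(p)-o['eef_pos'])*100).round(2),'dr',(np.degrees((r.inv()*t).as_rotvec())/6).round(2))
E
python3 -c "
from h import *
delta([.508,-.044,.30],1.72)"
```

```text
Traceback (most recent call last):
  File "h.py", line 18, in delta
    t=R.from_matrix(np.array([[np.sin(yaw),np.cos(yaw),0],[-np.cos(yaw),np.sin(yaw),0],[0,0,-1]]))
  File "scipy/spatial/transform/_rotation.pyx", line 1143, in scipy.spatial.transform._rotation.Rotation.from_matrix
ValueError: Non-positive determinant (left-handed or null coordinate frame) in rotation matrix 0: [[ 0.98888977 -0.1486507   0.        ]
 [ 0.1486507   0.98888977  0.        ]
 [ 0.          0.         -1.        ]].
```

```bash
sed -i 's/\[\[np.sin(yaw),np.cos(yaw),0\],\[-np.cos(yaw)/[[-np.sin(yaw),np.cos(yaw),0],[np.cos(yaw)/' h.py
python3 -c "
from h import *
delta([.508,-.044,.30],1.72)"
```

```text
t 1.15 tcp [0.384 0.177 0.3  ] yaw 1.679 q [ 0.15 -0.22  1.9   0.    1.46 -1.53] F [ 1.6  1.  -0.2] op 1.002 g 0.0
xyz [-9.940e+00 -2.331e+01  1.000e-02] dr [ 0.    0.01 -0.39]
```

>>> send_rows(
  dr=[
    [0,0,-0.1],
    [0,0,-0.2],
    [0,0,-0.3],
    [0,0,-0.4],
    [0,0,-0.4],
    [0,0,-0.4],
    [0,0,-0.4],
    [0,0,-0.4],
  ],
  xyz=[
    [-2,-4.5,0],
    [-4,-9,0],
    [-6,-14,0],
    [-8,-19,0],
    [-9.9,-23.3,0],
    [-9.9,-23.3,0],
    [-9.9,-23.3,0],
    [-9.9,-23.3,0],
  ],
  jaw=[100,100,100,100,80,80,80,80],
)

```text
time_s: 2.15
eef_pos: [0.5062, -0.0414, 0.3]
eef_rot: [-0.0, -0.075, 0.997, 0.0]
wrist_force: [-0.5, 0.3, -0.4]
opening: 0.802
grasp_force: 0.0
```

```bash
python3 - <<'E'
from h import *
delta([.508,-.044,.30],1.72)
snap('wrist','w1.png')
print(proj('wrist',[[.508,-.044,.191],[.508,-.044,.154],[.576,.031,.183]]))
E
```

```text
t 2.15 tcp [ 0.5062 -0.0414  0.3   ] yaw 1.72 q [-0.32 -0.01  1.71  0.    1.44 -2.04] F [-0.5  0.3 -0.4] op 0.802 g 0.0
xyz [-0.14 -0.28 -0.  ] dr [ 0. -0.  0.]
[[314.3907137  206.35991963]
 [314.90817355 194.34553865]
 [387.44769091 289.06071473]]
```

View pics/w1.png

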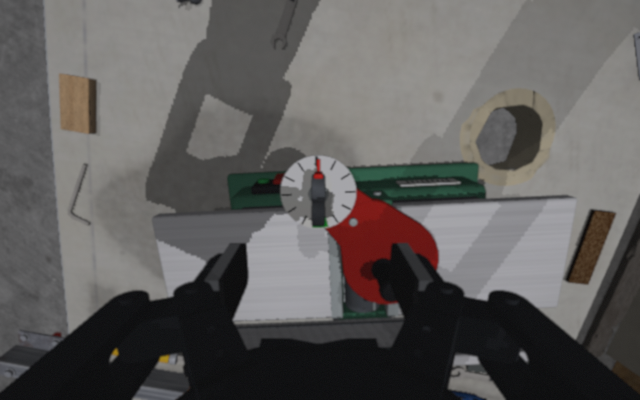

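The wrist view shows the dial at about (318,191), with the red pointer up at (318,163), the knob at (383,280) and the green band at (322,223).

```bash
python3 - <<'E'
from h import *
im=cv2.imread('pics/w1.png');hsv=cv2.cvtColor(im,cv2.COLOR_BGR2HSV);H,S,V=cv2.split(hsv)
def W(p,z): return px2z('wrist',p,z)
# dial: white-ish in ROI bounded by circle; hull
yy,xx=np.mgrid[:400,:640]
m=((S<45)&(V>125)&(np.hypot(xx-318.5,yy-191)<42)).astype(np.uint8)
n,l,st,ce=cv2.connectedComponentsWithStats(m);print([(s.tolist(),c.round(1).tolist()) for s,c in zip(st,ce) if s[4]>40])
m2=m.copy();m2[228:]=0
pts=np.argwhere(m2)[:,::-1]
h=cv2.convexHull(pts.astype(np.int32)).reshape(-1,2);w=W(h,.154)
c,r=cv2.minEnclosingCircle((w[:,:2]*1000).astype(np.float32));print('dial',c,r)
A=np.c_[2*w[:,:2],np.ones(len(w))];s=np.linalg.lstsq(A,(w[:,:2]**2).sum(1),rcond=None)[0];print('lsq',s[:2],np.sqrt(s[2]+s[0]**2+s[1]**2))
red=((H<8)|(H>172))&(S>120)&(V>70)
p=red&(np.hypot(xx-318.5,yy-191)<36)&(yy<185);q=np.argwhere(p)[:,::-1];print('red px',len(q),q.mean(0),q.min(0),q.max(0))
tip=q[q[:,1]<170].mean(0);print('tip',tip,W([tip],.157))
g=(H>50)&(H<75)&(S>120)&(np.hypot(xx-318.5,yy-191)<40)&(yy>200);q=np.argwhere(g)[:,::-1];print('green',len(q),q.mean(0) if len(q) else 0,W([q.mean(0)],.154) if len(q) else 0)
# table edge operator side: right-hand table 440..570 and left 160..275
e=[]
for x in list(range(165,225,6))+list(range(490,570,6)):
    col=V[185:235,x].astype(float);k=np.argmax(np.diff(cv2.GaussianBlur(col.reshape(-1,1),(1,5),0).ravel()));e.append((x,185+k+.5))
ew=W(e,.124);vx,vy,x0,y0=cv2.fitLine(ew[:,:2].astype(np.float32),cv2.DIST_HUBER,0,.001,.001).ravel();print('edge',np.arctan2(vy,vx),(x0,y0),np.abs((ew[:,0]-x0)*vy-(ew[:,1]-y0)*vx).round(4))
cv2.imwrite('pics/w1c.png',cv2.resize(im[140:310,260:460],None,fx=3.5,fy=3.5,interpolation=cv2.INTER_CUBIC))
E
```

```text
[([0, 0, 640, 400, 253615], [319.5, 199.6]), ([282, 155, 34, 35, 598], [298.3, 172.4]), ([318, 155, 38, 72, 1457], [338.0, 187.6]), ([284, 214, 43, 19, 305], [304.6, 224.6])]
dial (508.0504455566406, -41.58461380004883) 36.25480270385742
lsq [ 0.50697876 -0.04229564] 0.034569428642401916
red px 102 [317.74509804 171.03921569] [313 159] [322 178]
tip [317.69444444 164.        ] [[ 0.4800108  -0.04570912  0.157     ]]
green 14 [324.71428571 223.35714286] [[ 0.53400396 -0.03097218  0.154     ]]
edge -1.3722118 (np.float32(0.5074702), np.float32(0.079672754)) [0.0116 0.0092 0.0004 0.0001 0.0002 0.0006 0.0003 0.     0.0003 0.0005
 0.0002 0.0001 0.0004 0.0004 0.0001 0.0002 0.0005 0.0002 0.0001 0.0004
 0.0004 0.0001 0.0002 0.0005]
```

View pics/w1c.png

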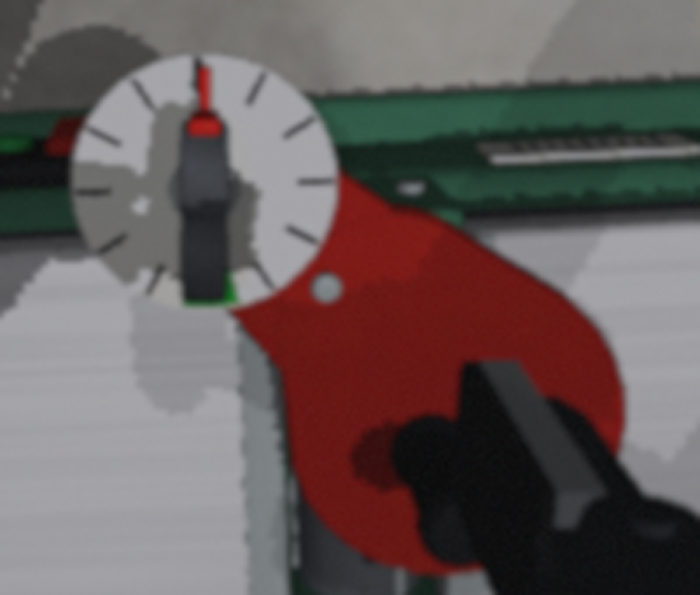

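The pointer is at w ≈ 0.08, the pivot at about (0.507,-0.0425) and the jointer yaw is about 0.199. Next I'll descend and grip the key.

>>> send_rows(
  dr=[
    [0,0,0.3],
    [0,0,0.3],
    [0,0,0.3],
    [0,0,0.3],
    [0,0,0.3],
    [0,0,0.3],
    [0,0,0.3],
    [0,0,0.3],
  ],
  xyz=[
    [-0.1,-0.1,4],
    [-0.1,-0.1,8],
    [-0.1,-0.1,11],
    [-0.1,-0.1,12],
    [-0.1,-0.1,12],
    [-0.1,-0.1,12],
    [-0.1,-0.1,12],
    [-0.1,-0.1,12],
  ],
  jaw=[60,50,50,50,40,20,5,0],
)

```text
time_s: 3.2
eef_pos: [0.5086, -0.0416, 0.1818]
eef_rot: [0.001, -0.059, 0.998, 0.001]
wrist_force: [-1.7, 9.6, 5.1]
opening: 0.116
grasp_force: 59.3
```

>>> send_rows(
  dr=[
    [0,0,0],
    [0,0,0],
    [0,0,0],
    [0,0,0],
    [0,0,0],
    [0,0,0],
    [0,0,0],
    [0,0,0],
  ],
  xyz=[
    [0,0,0],
    [0,0,0],
    [0,0,0],
    [0,0,0],
    [0,0,0],
    [0,0,0],
    [0,0,0],
    [0,0,0],
  ],
  jaw=[0,0,0,0,0,0,0,0],
)

```text
time_s: 4.2
eef_pos: [0.5086, -0.0416, 0.1818]
eef_rot: [0.001, -0.059, 0.998, 0.001]
wrist_force: [-1.0, 9.4, 4.8]
opening: 0.118
grasp_force: 59.3
```

```bash
python3 -c "
from h import *
delta([.507,-.0425,.18],1.69);print(ctrl.get_obs()['torque'])"
```

```text
t 4.2 tcp [ 0.5086 -0.0416  0.1818] yaw 1.688 q [-0.32  0.11  1.83  0.    1.2  -2.01] F [-1.   9.4  4.8] op 0.118 g 59.3
xyz [ 0.17 -0.07  0.18] dr [ 0.02  0.03 -0.02]
[1.28153654 0.14650778 0.16766256]
```

>>> send_rows(
  dr=[
    [0,0,0.5],
    [0,0,2],
    [0,0,3.5],
    [0,0,5],
    [0,0,6.5],
    [0,0,8],
    [0,0,9],
    [0,0,10],
  ],
  xyz=[
    [0,0.1,0],
    [0,0.1,0],
    [0,0.1,0],
    [0,0.1,0],
    [0,0.1,0],
    [0,0.1,0],
    [0,0.1,0],
    [0,0.1,0],
  ],
  jaw=[0,0,0,0,0,0,0,0],
)

```text
time_s: 5.2
eef_pos: [0.5081, -0.0426, 0.1818]
eef_rot: [0.001, 0.45, 0.893, -0.0]
wrist_force: [-3.6, 0.8, 4.9]
opening: 0.119
grasp_force: 59.7
```

>>> send_rows(
  dr=[
    [0,0,0],
    [0,0,0],
    [0,0,0],
    [0,0,0],
    [0,0,0],
    [0,0,0],
    [0,0,0],
    [0,0,0],
  ],
  xyz=[
    [0,0,0],
    [0,0,0],
    [0,0,0],
    [0,0,0],
    [0,0,0],
    [0,0,0],
    [0,0,0],
    [0,0,0],
  ],
  jaw=[0,25,25,25,25,0,0,0],
)

```text
time_s: 6.2
eef_pos: [0.5078, -0.0423, 0.1801]
eef_rot: [0.0, 0.449, 0.894, 0.0]
wrist_force: [0.6, 0.6, 1.5]
opening: 0.123
grasp_force: 58.9
```

```bash
python3 -c "
from h import *
delta([.507,-.0415,.18],1.69-1.05);print(ctrl.get_obs()['torque'])"
```

```text
t 6.2 tcp [ 0.5078 -0.0423  0.1801] yaw 0.64 q [-0.32  0.11  1.84  0.    1.19 -0.96] F [0.6 0.6 1.5] op 0.123 g 58.9
xyz [ 0.12 -0.02  0.01] dr [0. 0. 0.]
[ 0.12926252 -0.02386593  0.19040739]
```

>>> send_rows(
  dr=[
    [0,0,0.5],
    [0,0,2],
    [0,0,3.5],
    [0,0,5],
    [0,0,6.5],
    [0,0,8],
    [0,0,9],
    [0,0,10],
  ],
  xyz=[
    [0,0,0],
    [0,0,0],
    [0,0,0],
    [0,0,0],
    [0,0,0],
    [0,0,0],
    [0,0,0],
    [0,0,0],
  ],
  jaw=[0,0,0,0,0,0,0,0],
)

```text
time_s: 7.2
eef_pos: [0.507, -0.0424, 0.1801]
eef_rot: [-0.0, 0.836, 0.548, -0.001]
wrist_force: [-3.0, 0.6, 4.5]
opening: 0.117
grasp_force: 59.7
```

>>> send_rows(
  dr=[
    [0,0,0],
    [0,0,0],
    [0,0,0],
    [0,0,0],
    [0,0,0],
    [0,0,0],
    [0,0,0],
    [0,0,0],
  ],
  xyz=[
    [0,0,0],
    [0,0,0],
    [0,0,0],
    [0,0,0],
    [0,0,0],
    [0,0,0],
    [0,0,0],
    [0,0,0],
  ],
  jaw=[0,25,25,25,25,0,0,0],
)

```text
time_s: 8.2
eef_pos: [0.5072, -0.0422, 0.1801]
eef_rot: [-0.0, 0.835, 0.55, -0.0]
wrist_force: [-5.1, 1.0, 5.3]
opening: 0.123
grasp_force: 59.4
```

>>> send_rows(
  dr=[
    [0,0,0.5],
    [0,0,2],
    [0,0,3.5],
    [0,0,5],
    [0,0,6.5],
    [0,0,8],
    [0,0,9],
    [0,0,9.2],
  ],
  xyz=[
    [0,0,0],
    [0,0,0],
    [0,0,0],
    [0,0,0],
    [0,0,0],
    [0,0,0],
    [0,0,0],
    [0,0,0],
  ],
  jaw=[0,0,0,0,0,0,0,0],
)

```text
time_s: 9.2
eef_pos: [0.5068, -0.0419, 0.1801]
eef_rot: [-0.0, 0.995, 0.1, -0.001]
wrist_force: [-5.8, 3.1, 7.4]
opening: 0.12
grasp_force: 59.9
```

```bash
python3 -c "
from h import *
delta([.507,-.0425,.18],1.69-3.06);print(ctrl.get_obs()['torque'])"
```

```text
t 9.2 tcp [ 0.5068 -0.0419  0.1801] yaw -1.371 q [-0.32  0.11  1.84 -0.    1.2   1.05] F [-5.8  3.1  7.4] op 0.12 g 59.9
xyz [0.   0.07 0.01] dr [-0.01  0.02 -0.01]
[0.36093805 1.11180122 0.45432397]
```

Now I'll release, rise and look.

>>> send_rows(
  dr=[
    [0,0,0],
    [0,0,0],
    [0,0,0],
    [0,0,0],
    [0,0,0],
    [0,0,0],
    [0,0,0],
    [0,0,0],
  ],
  xyz=[
    [0,0,0],
    [0,0,0],
    [0,0,0],
    [0,0,-2],
    [0,0,-5],
    [0,0,-8],
    [0,0,-11],
    [0,0,-12],
  ],
  jaw=[30,50,50,50,50,60,60,60],
)

```text
time_s: 10.2
eef_pos: [0.5087, -0.0428, 0.302]
eef_rot: [0.001, 0.995, 0.1, 0.002]
wrist_force: [0.9, -0.2, 0.1]
opening: 0.599
grasp_force: 0.0
```

>>> send_rows(
  dr=[
    [0,0,0],
    [0,0,0],
    [0,0,0],
    [0,0,0],
    [0,0,0],
    [0,0,0],
    [0,0,0],
    [0,0,0],
  ],
  xyz=[
    [-1,0,-1],
    [-2,0,-2],
    [-4,0,-2],
    [-4,0,-2],
    [-4,0,-2],
    [-4,0,-2],
    [-4,0,-2],
    [-4,0,-2],
  ],
  jaw=[60,60,60,60,60,60,60,60],
)

```text
time_s: 11.2
eef_pos: [0.4686, -0.0503, 0.3198]
eef_rot: [-0.0, 0.995, 0.1, -0.0]
wrist_force: [0.3, 0.0, 0.2]
opening: 0.603
grasp_force: 0.0
```

```bash
python3 - <<'E'
from h import *
delta([.507,-.0425,.18],1.69-3.06)
snap('wrist','w2.png')
print(proj('wrist',[[.507,-.0425,.154],[.607,-.001,.183]]))
E
```

```text
t 11.2 tcp [ 0.4686 -0.0503  0.3198] yaw -1.37 q [-0.36 -0.11  1.77  0.    1.49  1.01] F [0.3 0.  0.2] op 0.603 g 0.0
xyz [ 3.92  0.   13.98] dr [-0.  0. -0.]
[[318.50164662 144.16369888]
 [291.06022705   4.961525  ]]
```

View pics/w2.png

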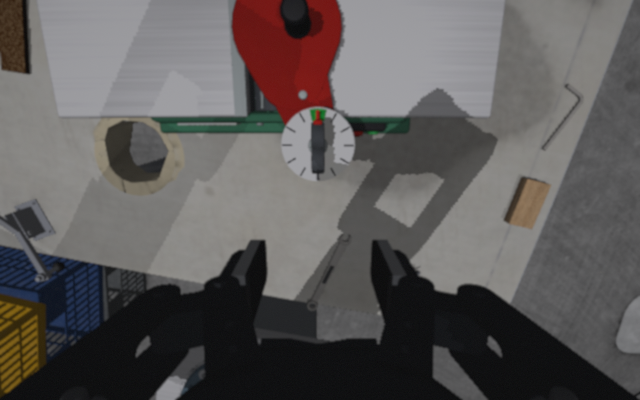

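The pointer at (318,120) stands in the green band, and the guard has swung shut, with its knob at about (295,10). I'll measure both.

```bash
python3 - <<'E'
from h import *
im=snap('wrist','w3.png')[:,:,::-1].copy();H,S,V=cv2.split(cv2.cvtColor(im,cv2.COLOR_BGR2HSV))
yy,xx=np.mgrid[:400,:640]
pv=np.array([.507,-.0425])
m=((V<55)&(yy<45)&(xx>265)&(xx<330)).astype(np.uint8)
n,l,st,ce=cv2.connectedComponentsWithStats(m)
for s,c in zip(st[1:],ce[1:]):
    if s[4]>60: print('dark',s,c.round(1))
for uv in ([290,4],[295,8],[293,6]): 
    k=px2z('wrist',[uv],.183)[0];d=k[:2]-pv;print(uv,k.round(4),np.hypot(*d).round(4),'open',(np.arctan2(d[1],d[0])-.199-np.arctan2(20,105)).round(3))
r=((H<8)|(H>172))&(S>120)&(V>80)&(np.hypot(xx-318,yy-144)<30)&(yy<130)&(abs(xx-318)<10);q=np.argwhere(r)[:,::-1];t=q.mean(0)
w=px2z('wrist',[t],.157)[0];d=w[:2]-pv;print('ptr',len(q),t,'w',np.pi+.199-np.arctan2(d[1],d[0]))
g=(H>45)&(H<80)&(S>120)&(np.hypot(xx-318,yy-144)<36)&(yy<125)&(abs(xx-318)<14);q=np.argwhere(g)[:,::-1];print('green',len(q),q.mean(0),q.min(0),q.max(0))
E
```

```text
dark [280   0  32  38 966] [295.7  17.4]
[290, 4] [ 6.075e-01 -1.000e-04  1.830e-01] 0.1091 open 0.012
[295, 8] [ 0.6056 -0.0043  0.183 ] 0.1057 open -0.017
[293, 6] [ 0.6066 -0.0026  0.183 ] 0.1073 open -0.006
ptr 48 [317.41666667 121.        ] w 3.0923036138846887
green 75 [317.89333333 113.82666667] [311 110] [324 119]
```

>>> send_rows(
  dr=[
    [0,0,-0.6],
    [0,0,-1.2],
    [0,0,-1.8],
    [0,0,-1.8],
    [0,0,-1.8],
    [0,0,-1.8],
    [0,0,-1.8],
    [0,0,-1.8],
  ],
  xyz=[
    [5,-0.7,0],
    [10,-1.4,2],
    [14.5,-2,5],
    [14.5,-2,8],
    [14.5,-2,8],
    [14.5,-2,8],
    [14.5,-2,8],
    [14.5,-2,8],
  ],
  jaw=[60,60,60,60,60,60,60,60],
)

```text
time_s: 12.3
eef_pos: [0.6071, -0.0022, 0.2417]
eef_rot: [0.001, 0.981, 0.193, 0.001]
wrist_force: [-0.7, -0.0, 0.6]
opening: 0.6
grasp_force: 0.0
```

```bash
python3 - <<'E'
from h import *
delta([.607,-.002,.163],-1.184)
im=snap('wrist','w4.png')
print(proj('wrist',[[.607,-.002,.183],[.507,-.0425,.154]]))
E
```

```text
t 12.3 tcp [ 0.6071 -0.0022  0.2417] yaw -1.182 q [-0.2   0.26  1.53 -0.    1.35  0.98] F [-0.7 -0.   0.6] op 0.6 g 0.0
xyz [-0.02 -0.03  7.87] dr [ 0.01 -0.02  0.02]
[[318.5479601  224.58618714]
 [317.73156089 337.60605814]]
```

View pics/w4.png

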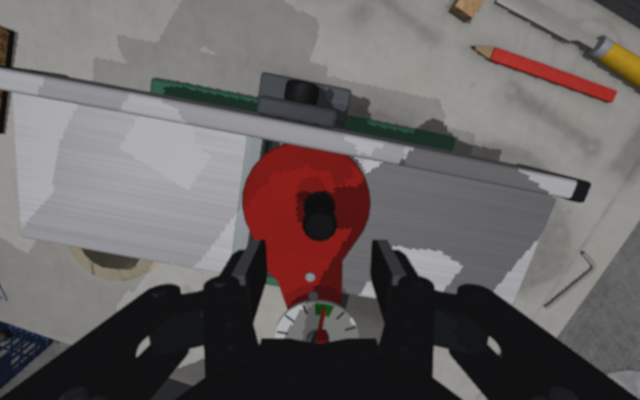

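The knob top is at (320,224) against a predicted (318.5,224.6), so it is aligned. The pointer is in the green band and the guard is against the fence.

>>> send_rows(
  dr=[
    [0,0,0],
    [0,0,0],
    [0,0,0],
    [0,0,0],
    [0,0,0],
    [0,0,0],
    [0,0,0],
    [0,0,0],
  ],
  xyz=[
    [0,0,3],
    [0,0,6],
    [0,0,7.7],
    [0,0,7.7],
    [0,0,7.7],
    [0,0,7.7],
    [0,0,7.7],
    [0,0,7.7],
  ],
  jaw=[60,60,60,60,20,10,10,10],
)

```text
time_s: 13.35
eef_pos: [0.6078, -0.0021, 0.1642]
eef_rot: [0.001, 0.981, 0.193, 0.001]
wrist_force: [3.6, -0.7, 2.1]
opening: 0.237
grasp_force: 58.4
```

```bash
cat > arc.py <<'E'
from h import *
import sys
# remaining opening -> rows along arc, tool axes of the start pose
a0,a1=map(float,sys.argv[1:3]);delta([.507,-.0425,.163],-1.184)
q=ctrl.get_obs()['eef_rot'];r=R.from_quat([q[1],q[2],q[3],q[0]])
pv=np.array([.507,-.0425]);rad=.1069;b=.199+np.arctan2(20,105)
P=lambda a:np.array([*(pv+rad*np.array([np.cos(a+b),np.sin(a+b)])),0])
for a in np.linspace(a0,a1,9)[1:]: print((r.inv().apply(P(a)-P(a0))*100).round(2),round(-np.degrees(a-a0)/6,2),P(a).round(4))
E
python3 arc.py 0 .524; python3 arc.py .524 1.047 | tail -8
```

```text
t 13.35 tcp [ 0.6078 -0.0021  0.1642] yaw -1.182 q [-0.2   0.34  1.6   0.    1.2   0.98] F [ 3.6 -0.7  2.1] op 0.237 g 58.4
xyz [-10.85  -0.09   0.09] dr [ 0.02 -0.03  0.02]
[-0.02 -0.7  -0.  ] -0.63 [0.6031 0.0043 0.    ]
[-0.09 -1.4  -0.  ] -1.25 [0.5999 0.0105 0.    ]
[-0.2  -2.09 -0.  ] -1.88 [0.5962 0.0164 0.    ]
[-0.36 -2.77 -0.01] -2.5 [0.5922 0.0221 0.    ]
[-0.56 -3.44 -0.01] -3.13 [0.5877 0.0276 0.    ]
[-0.81 -4.1  -0.01] -3.75 [0.583  0.0327 0.    ]
[-1.1  -4.73 -0.01] -4.38 [0.5779 0.0375 0.    ]
[-1.43 -5.35 -0.01] -5.0 [0.5725 0.042  0.    ]
[-0.37 -0.59 -0.  ] -0.62 [0.5668 0.0461 0.    ]
[-0.77 -1.16 -0.  ] -1.25 [0.5609 0.0498 0.    ]
[-1.22 -1.7  -0.01] -1.87 [0.5548 0.0531 0.    ]
[-1.69 -2.21 -0.01] -2.5 [0.5484 0.056  0.    ]
[-2.2  -2.69 -0.01] -3.12 [0.5419 0.0585 0.    ]
[-2.74 -3.14 -0.01] -3.75 [0.5352 0.0606 0.    ]
[-3.31 -3.54 -0.01] -4.37 [0.5284 0.0622 0.    ]
[-3.9  -3.91 -0.02] -4.99 [0.5216 0.0634 0.    ]
```

>>> send_rows(
  dr=[
    [0,0,-0.63],
    [0,0,-1.25],
    [0,0,-1.88],
    [0,0,-2.5],
    [0,0,-3.13],
    [0,0,-3.75],
    [0,0,-4.38],
    [0,0,-5],
  ],
  xyz=[
    [0,-0.7,0],
    [-0.1,-1.4,0],
    [-0.2,-2.1,0],
    [-0.36,-2.77,0],
    [-0.56,-3.44,0],
    [-0.8,-4.1,0],
    [-1.1,-4.73,0],
    [-1.43,-5.35,0],
  ],
  jaw=[10,10,10,10,10,10,10,10],
)

```text
time_s: 14.35
eef_pos: [0.5745, 0.0428, 0.1642]
eef_rot: [0.001, 0.897, 0.442, 0.002]
wrist_force: [4.3, 2.2, 1.5]
opening: 0.237
grasp_force: 58.5
```

>>> send_rows(
  dr=[
    [0,0,-0.63],
    [0,0,-1.25],
    [0,0,-1.88],
    [0,0,-2.5],
    [0,0,-3.13],
    [0,0,-3.75],
    [0,0,-4.38],
    [0,0,-5],
  ],
  xyz=[
    [0,-0.7,0],
    [-0.1,-1.4,0],
    [-0.2,-2.1,0],
    [-0.36,-2.77,0],
    [-0.56,-3.44,0],
    [-0.8,-4.1,0],
    [-1.1,-4.73,0],
    [-1.43,-5.35,0],
  ],
  jaw=[10,10,10,10,10,10,10,10],
)

```text
time_s: 15.35
eef_pos: [0.523, 0.0652, 0.1641]
eef_rot: [0.0, 0.752, 0.659, 0.002]
wrist_force: [4.4, 6.6, 3.0]
opening: 0.237
grasp_force: 58.5
```

>>> send_rows(
  dr=[
    [0,0,0],
    [0,0,0],
    [0,0,0],
    [0,0,0],
    [0,0,0],
    [0,0,0],
    [0,0,0],
    [0,0,0],
  ],
  xyz=[
    [0,0,0],
    [0,0,0],
    [0,0,0],
    [0,0,0],
    [0,0,0],
    [0,0,0],
    [0,0,0],
    [0,0,0],
  ],
  jaw=[10,10,10,10,10,10,10,10],
)

```text
time_s: 16.35
eef_pos: [0.523, 0.0652, 0.164]
eef_rot: [-0.0, 0.753, 0.658, 0.002]
wrist_force: [3.9, 6.5, 3.0]
opening: 0.235
grasp_force: 58.5
```

```bash
python3 - <<'E'
from h import *
delta([.5216,.0634,.163],-1.184+1.047)
p=ctrl.get_obs()['eef_pos']
for pv in([.507,-.0425],[.508,-.0425]):
    d=p[:2]-pv;print('open',np.degrees(np.arctan2(d[1],d[0])-.199-np.arctan2(20,105)),np.hypot(*d))
im=snap('wrist','w5.png');im2=snap('top','t5.png')
cv2.imwrite('pics/t5c.png',cv2.resize(im2[130:240,235:410,::-1],None,fx=4.5,fy=4.5,interpolation=cv2.INTER_CUBIC))
print(proj('wrist',[[.507,-.0425,.154]]))
E
```

```text
t 16.35 tcp [0.523  0.0652 0.164 ] yaw -0.134 q [-0.1   0.17  1.81  0.    1.16  0.03] F [3.9 6.5 3. ] op 0.235 g 58.5
xyz [-0.19 -0.12  0.1 ] dr [ 0.02 -0.03  0.03]
open 59.33726365074659 0.1088508407865657
open 59.8585749403665 0.10870793531702215
[[317.43654895 432.7440491 ]]
```

View pics/w5.png

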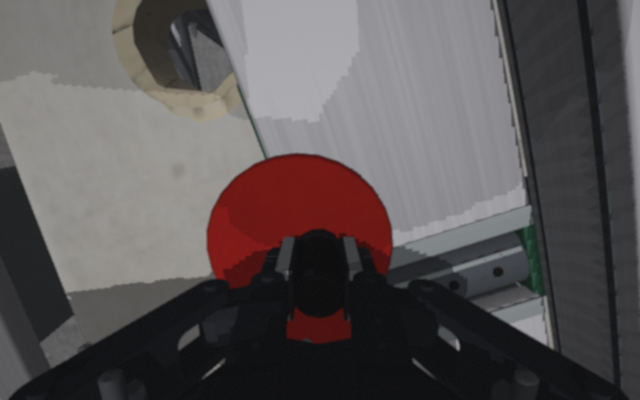

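View pics/t5c.png

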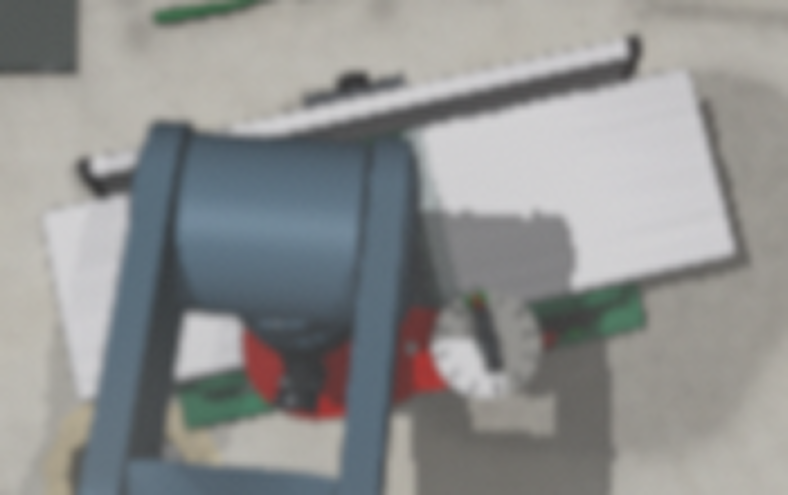

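The top view shows the pointer still in the green band. The wrist view shows the knob firmly in the fingers, and the opening works out at about 60°.

```bash
python3 -c "
from bench import ctrl
print(ctrl.hand_in())"
```

```text
the job is handed in; nothing more can be done
None
```

The spring is wound with the pointer in the green band, the guard closed by itself when I let go of the key, and the arm now holds the guard by its knob at about 60° (measured 59–61°); the job is handed in.

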